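Sort vacuum-line fittings into the sample trays

TASK

Sort the five loose fittings left from stripping the vacuum line: stand each one upright in an empty bay of the red tray that already holds a sample of its kind (steel pipe stubs with the steel stub, brass hose fittings with the brass one, the blue ceramic insulator with the ceramic one), one fitting to a bay. Put all four metal fittings away first and the brittle insulator last, and leave the glass jar and the screwdriver where they are.

Things in the scene. Friction and masses are not known exactly. Their poses are not given: they have to be found in the camera images.
- stub_a: Bright steel flanged pipe stub, about 160 g: round flange foot 40 mm diameter and 6 mm thick, tapering at 12 mm up into the shank. One of two alike, interchangeable. Stands upright, 60 mm high; origin: centre of underside, z up its axis. Grip from above by the round shank, 28 mm diameter, 30 to 60 mm above the underside.
- stub_b: Bright steel flanged pipe stub, about 160 g: round flange foot 40 mm diameter and 6 mm thick, tapering at 12 mm up into the shank. One of two alike, interchangeable. Stands upright, 60 mm high; origin: centre of underside, z up its axis. Grip from above by the round shank, 28 mm diameter, 30 to 60 mm above the underside.
- brass_a: Yellow brass hose fitting, about 180 g: hexagonal foot 41 mm over corners, 22 mm high, with a thin copper ring at its top (31 mm diameter, up to 25 mm), then the shank. One of two alike, interchangeable. Stands upright, 60 mm high; origin: centre of underside, z up its axis. Grip from above by the round shank, 28 mm diameter, 30 to 60 mm above the underside.
- brass_b: Yellow brass hose fitting, about 180 g: hexagonal foot 41 mm over corners, 22 mm high, with a thin copper ring at its top (31 mm diameter, up to 25 mm), then the shank. One of two alike, interchangeable. Stands upright, 60 mm high; origin: centre of underside, z up its axis. Grip from above by the round shank, 28 mm diameter, 30 to 60 mm above the underside.
- insulator: Blue-glazed ribbed ceramic insulator, about 100 g: round foot and two ribs of 39 to 40 mm diameter up to 25 mm, then the smooth blue shank. The only loose blue one. Stands upright, 60 mm high; origin: centre of underside, z up its axis. Grip from above by the round shank, 28 mm diameter, 30 to 60 mm above the underside.
- tray_steel: Fixed red tray, 88 x 196 mm (x by y), walls 28 high, 4 thick; floor top at z = 4 mm. Two dividers (4 thick, top at 16 mm) make three bays, each 80 (x) by 60 mm (y), centred at y = -64, 0, +64 mm in its frame. The -64 bay holds a fixed sample, a bright steel flanged pipe stub, 60 mm high; the other two are empty. Origin: centre of underside, z up.
- tray_brass: Fixed red tray, 88 x 196 mm (x by y), walls 28 high, 4 thick; floor top at z = 4 mm. Two dividers (4 thick, top at 16 mm) make three bays, each 80 (x) by 60 mm (y), centred at y = -64, 0, +64 mm in its frame. The -64 bay holds a fixed sample, a yellow brass hose fitting, 60 mm high; the other two are empty. Origin: centre of underside, z up.
- tray_ceramic: Fixed red tray, 88 x 196 mm (x by y), walls 28 high, 4 thick; floor top at z = 4 mm. Two dividers (4 thick, top at 16 mm) make three bays, each 80 (x) by 60 mm (y), centred at y = -64, 0, +64 mm in its frame. The -64 bay holds a fixed sample, a blue ceramic insulator, 60 mm high; the other two are empty. Origin: centre of underside, z up.
- jar: Bystander: a loose closed glass jar with an aluminium cap, 66 mm diameter, 85 mm high, standing on the bench. Origin: centre of its underside.
- screwdriver: Bystander: a loose screwdriver with a red handle, about 190 mm long and 26 mm thick, lying on the bench along its x axis with the handle to -x. Origin: near its middle, on the underside.
There are look-alikes about, which are no part of the job. What is shaped like the brass_a but green is not meant.

How it is judged:
On the way, in this order (a step that is already met when the one before it is completed fails the run):
1. both steel stubs and both brass fittings stand released in the empty bays of their own trays, before the insulator is put away ((((x of stub_a in the frame of tray_steel between -0.026 and 0.026 m and y of stub_a in the frame of tray_steel between -0.016 and 0.016 m and z of stub_a in the frame of tray_steel between -0.002 and 0.01 m and angle between stub_a's own z axis and vertical below 0.12 rad and contact force between the fingers and stub_a below 0.3 N and linear speed of stub_a below 0.03 m/s) and (x of stub_b in the frame of tray_steel between -0.026 and 0.026 m and y of stub_b in the frame of tray_steel between 0.048 and 0.08 m and z of stub_b in the frame of tray_steel between -0.002 and 0.01 m and angle between stub_b's own z axis and vertical below 0.12 rad and contact force between the fingers and stub_b below 0.3 N and linear speed of stub_b below 0.03 m/s)) or ((x of stub_b in the frame of tray_steel between -0.026 and 0.026 m and y of stub_b in the frame of tray_steel between -0.016 and 0.016 m and z of stub_b in the frame of tray_steel between -0.002 and 0.01 m and angle between stub_b's own z axis and vertical below 0.12 rad and contact force between the fingers and stub_b below 0.3 N and linear speed of stub_b below 0.03 m/s) and (x of stub_a in the frame of tray_steel between -0.026 and 0.026 m and y of stub_a in the frame of tray_steel between 0.048 and 0.08 m and z of stub_a in the frame of tray_steel between -0.002 and 0.01 m and angle between stub_a's own z axis and vertical below 0.12 rad and contact force between the fingers and stub_a below 0.3 N and linear speed of stub_a below 0.03 m/s))) and (((x of brass_a in the frame of tray_brass between -0.026 and 0.026 m and y of brass_a in the frame of tray_brass between -0.016 and 0.016 m and z of brass_a in the frame of tray_brass between -0.002 and 0.01 m and angle between brass_a's own z axis and vertical below 0.12 rad and contact force between the fingers and brass_a below 0.3 N and linear speed of brass_a below 0.03 m/s) and (x of brass_b in the frame of tray_brass between -0.026 and 0.026 m and y of brass_b in the frame of tray_brass between 0.048 and 0.08 m and z of brass_b in the frame of tray_brass between -0.002 and 0.01 m and angle between brass_b's own z axis and vertical below 0.12 rad and contact force between the fingers and brass_b below 0.3 N and linear speed of brass_b below 0.03 m/s)) or ((x of brass_b in the frame of tray_brass between -0.026 and 0.026 m and y of brass_b in the frame of tray_brass between -0.016 and 0.016 m and z of brass_b in the frame of tray_brass between -0.002 and 0.01 m and angle between brass_b's own z axis and vertical below 0.12 rad and contact force between the fingers and brass_b below 0.3 N and linear speed of brass_b below 0.03 m/s) and (x of brass_a in the frame of tray_brass between -0.026 and 0.026 m and y of brass_a in the frame of tray_brass between 0.048 and 0.08 m and z of brass_a in the frame of tray_brass between -0.002 and 0.01 m and angle between brass_a's own z axis and vertical below 0.12 rad and contact force between the fingers and brass_a below 0.3 N and linear speed of brass_a below 0.03 m/s)))), for 0.2 s.
2. the insulator stands released in an empty bay of the ceramic tray (((x of insulator in the frame of tray_ceramic between -0.026 and 0.026 m and y of insulator in the frame of tray_ceramic between -0.016 and 0.016 m and z of insulator in the frame of tray_ceramic between -0.002 and 0.01 m and angle between insulator's own z axis and vertical below 0.12 rad and contact force between the fingers and insulator below 0.3 N and linear speed of insulator below 0.03 m/s) or (x of insulator in the frame of tray_ceramic between -0.026 and 0.026 m and y of insulator in the frame of tray_ceramic between 0.048 and 0.08 m and z of insulator in the frame of tray_ceramic between -0.002 and 0.01 m and angle between insulator's own z axis and vertical below 0.12 rad and contact force between the fingers and insulator below 0.3 N and linear speed of insulator below 0.03 m/s))), for 0.2 s.
At the end, for the whole second after the job is handed in: Each fitting stands on the floor of an empty bay of its own tray, one to a bay (within 26 mm of the bay centre along the tray x, 16 mm along y, origin -2 to 10 mm above the tray origin), upright within 0.12 rad, released and at rest (all of step 1 and ((x of insulator in the frame of tray_ceramic between -0.026 and 0.026 m and y of insulator in the frame of tray_ceramic between -0.016 and 0.016 m and z of insulator in the frame of tray_ceramic between -0.002 and 0.01 m and angle between insulator's own z axis and vertical below 0.12 rad and contact force between the fingers and insulator below 0.3 N and linear speed of insulator below 0.03 m/s) or (x of insulator in the frame of tray_ceramic between -0.026 and 0.026 m and y of insulator in the frame of tray_ceramic between 0.048 and 0.08 m and z of insulator in the frame of tray_ceramic between -0.002 and 0.01 m and angle between insulator's own z axis and vertical below 0.12 rad and contact force between the fingers and insulator below 0.3 N and linear speed of insulator below 0.03 m/s))); the robot touches nothing.
It fails at once if the jar is shifted more than 25 mm or tipped over (distance of jar from where it was at the start of the episode above 0.025 m or angle between jar's own z axis and vertical above 0.4 rad).
It fails at once if the screwdriver is shifted more than 25 mm (distance of screwdriver from where it was at the start of the episode above 0.025 m).
It also fails if it takes over 115 s, if anything falls off the work surface, if the arm or the gripper's body presses on something with over 40 N, if the wrist force passes 120 N, or if a joint passes its speed limit or range.

ROBOT

A 6-joint arm with a two-finger parallel gripper is mounted at the origin on the work surface. World frame = base frame: x ahead of the robot, y to its left, z up, the work surface at z = 0. Lengths are in m, angles in rad, forces in N, time in s.
With the tool pointing down it reaches from about 0.35 to 0.975 m from the base axis. Payload 4.9 kg.
Tool frame: the origin (TCP) lies midway between the tips of the shut fingers; the grasp point (between the pads) lies behind it (manip.tcp_to_grasp is the z of the grasp point in the tool frame, in m); z points along the fingers, y is the direction in which the jaws open and shut (so a half turn about z gives the same grasp; the last joint's range is limited). The gripper opens to 85 mm and grips with 20 to 120 N. Pads are 22 mm wide; open, the fingers measure 114 mm over their backs; the gripper's body (76 mm by 85 mm) begins 54 mm behind the grasp point. The pads swing forward as they close: fully open they stand 13 mm farther back than shut.
Start: joints at [1.182, 0.053, 1.613, -0, 1.476, -0.119], TCP at [0.167, 0.602, 0.21] pointing down, gripper open.
Joint ranges: [-3.01, 3.01], [-1.01, 2.22], [0.06, 2.58], [-1.02, 4.17], [0.09, 2.62], [-3.14, 3.14]. Speed limits (rad/s): [2.57, 2.57, 3.14, 3.14, 3.14, 3.14].

INTERFACE

Orientations are given as a unit quaternion [w, x, y, z].
In Python, from plant import status, vision, order, regions_of, manip gives the robot as it stands. The module is installed in compiled form; this text tells all that it offers.
- The arm moves only by the shell command python3 -m crank 'ROWS'. ROWS is JSON, one flat list of numbers, 5 for each row, row after row: the shift along the tool's x, y, z in mm, then the turn about the tool's z in degrees, then the opening in per cent of the stroke, from 0 (shut) to 100 (fully open). In form: [tx, ty, tz, yaw, fingers, tx, ty, tz, yaw, fingers, ...]. A call has exactly 10 rows; each row is the pose to reach, as a shift and turn from the pose commanded when the call began, along the tool's axes at that moment; what a row does not reach only later rows make up. A row lasts 1/10 s, in which the tool goes at most 50 mm and 8.59 degrees, less where a joint would pass 70% of its speed; a pose out of reach is approached as far as the arm can. A call with a gripper value outside its range is refused whole. The fingers move at their own pace and stop on an object; the grip force is fixed at half the most. Time passes only in rows, so rows that repeat a pose let the fingers close, or fill a call up. It gives the time, the measured TCP pose, the force and the opening at its end, in the units of the state.
- status.state(): the state, without advancing time (a new reading comes with each control period).
- vision.grab_frame(name): name is "side" or "top"; returns (picture, depth): 420x560x3 uint8, red, green, blue; 420x560 float32, m along the optical axis (not along the pixel's ray), 0 where there is no reading.
- vision.get_calibration(name): a dict with "camera_matrix" (3x3 intrinsics, pixels), "R" (3x3) and "t" (3): a world point X has camera coordinates R X + t. Camera axes: x right, y down, z forward; pixel columns grow to the right and rows downward; lengths in m; the calibration is good to about 2 mm. A picture is of the moment at which its call begins. get_calibration takes no time and is no camera call.
- order.job_done(): hands the job in, once; it reports no verdict.
Trained networks look in the newest picture that a camera, given by its name, has taken for a name from the list of things; names that differ only in an ending like _2 or _b are one class to them, and where a whole thing is asked for, a point or a joint stands for the part that bears it (a point fixed in the world has none). Each returns a list of dicts, best first, with "confidence" (0 to 1); they miss things now and then, are a little off and sometimes report something else, mostly with a low value. They report only what shows in the picture. A call takes as long as a camera call. They do not tell look-alikes from the thing itself.
- regions_of(camera, name): "region" (420x560 bool, what is visible of it) and "extent" ([centre column, centre row, width, height] in pixels, round what is visible of it).
The state is a dict: "time": time; "joint_pos": joint angles; "joint_vel": joint speeds; "joint_efforts": joint torques, N m; "tool_pos": TCP position; "tool_rot": TCP orientation; "contact_force": force on the tool from outside, world axes, zero at the start; "ft_torque": the same for the moment, N m; "gripper_width": opening from 0.0 (shut) to 1.0 (fully open).
Only numpy, scipy, OpenCV 4.12 (cv2) and the standard library are available. Lean on these libraries where they do the work, as an engineer would, in place of code of your own. Each camera call takes 0.05 s, during which the arm holds its last target. There are 200 camera calls.

## Working session

There is one attempt and no reset: what is moved stays moved. The work goes in short steps, Python scripts to look and compute and a shell command to move; the robot and the scene stay as the last step left them, time stands still between calls to the robot, and variables do not carry over. Pictures are saved under pics/ and viewed, on a budget of 14 in all, crops included, one or two more only if the job needs it, and the job is handed in when it is done.

```bash
mkdir -p pics; python3 - <<'E'
from plant import status, vision, manip
import cv2,numpy as np
s=status.state();print(s['time'],s['tool_pos'],s['tool_rot'],s['gripper_width'],manip.tcp_to_grasp)
for n in('top','side'):
    p,d=vision.grab_frame(n);cv2.imwrite(f'pics/{n}0.png',p[:,:,::-1]);np.savez(f'{n}0.npz',p=p,d=d)
    c=vision.get_calibration(n);print(n,c['camera_matrix'].round(1).tolist(),(-c['R'].T@c['t']).round(3),c['R'].round(2).tolist())
E
```

```text
0.0 [0.16632213 0.6017636  0.20846526] [-2.54234121e-04  1.34475090e-01  9.90916442e-01 -9.95033945e-04] 0.9978446152773705 -0.0187
top [[407.8, 0.0, 289.2], [0.0, 407.8, 214.4], [0.0, 0.0, 1.0]] [ 0.425 -0.004  1.14 ] [[0.03, -1.0, -0.0], [-1.0, -0.03, -0.06], [0.06, 0.0, -1.0]]
side [[391.5, 0.0, 287.0], [0.0, 391.5, 209.6], [0.0, 0.0, 1.0]] [0.15  0.473 0.718] [[-0.78, -0.62, -0.0], [-0.46, 0.58, -0.67], [0.42, -0.52, -0.74]]
```

View pics/top0.png

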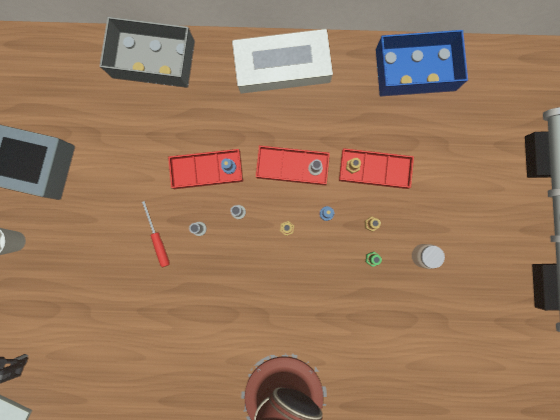

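View pics/side0.png

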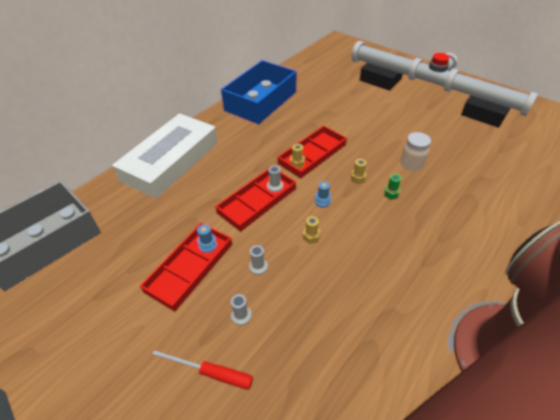

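Top view: loose steel (198,228), (238,211); brass (287,228), (373,223); blue (327,213). The look-alike is green at (374,259). Samples stand in the trays at (228,166), (317,167), (354,165). I'll measure them and check with a crop.

```bash
cat > m.py <<'E'
import numpy as np,cv2
from plant import vision
def cloud(n,d):
    c=vision.get_calibration(n);K=c['camera_matrix'];v,u=np.mgrid[:420,:560]
    P=np.stack([(u-K[0,2])/K[0,0]*d,(v-K[1,2])/K[1,1]*d,d],-1)
    return (P-c['t'])@c['R']
def proj(n,X):
    c=vision.get_calibration(n);q=c['camera_matrix']@(c['R']@np.array(X)+c['t']);return q[:2]/q[2]
def fit(W,d,u,v,r=14):
    "centre of the top (z>50 mm) near pixel"
    S=W[v-r:v+r,u-r:u+r].reshape(-1,3);S=S[(S[:,2]>.05)&(S[:,2]<.075)]
    (x,y),R=cv2.minEnclosingCircle((S[:,:2]*1000).astype(np.float32))
    m=(S[:,:2].min(0)+S[:,:2].max(0))/2*1000
    return len(S),x,y,R,m.round(1),S[:,:2].mean(0).round(4)*1000,np.median(S[:,2])
E
python3 - <<'E'
from m import *
z=np.load('top0.npz');p=z['p'];W=cloud('top',z['d'])
print('table z',np.median(W[280:340,100:240,2]))
for n,u,v in [('s1',198,228),('s2',238,211),('b1',287,228),('b2',373,223),('ins',327,213),('green',374,259),('Scer',228,166),('Sst',317,167),('Sbr',354,165)]:
    print(n,fit(W,z['d'],u,v))
h=cv2.cvtColor(p,cv2.COLOR_RGB2HSV);red=((h[...,0]<8)|(h[...,0]>172))&(h[...,1]>150)
for n,a,b in [('cer',165,247),('st',252,333),('br',335,417)]:
    m=np.zeros_like(red);m[140:195,a:b]=red[140:195,a:b]
    S=W[m];S=S[(S[:,2]>.022)&(S[:,2]<.034)]
    (c,s,A)=cv2.minAreaRect((S[:,:2]*1000).astype(np.float32));print(n,len(S),c,s,A,S[:,2].mean())
z2=np.load('side0.npz');W2=cloud('side',z2['d']);print('side')
for n,u,v in [('s1',240,302),('s2',258,253),('b1',312,223),('b2',360,165),('ins',323,187)]: print(n,fit(W2,0,u,v,12))
a=cv2.resize(p[145:275,165:445],None,fx=2.85,fy=2.85,interpolation=2)[...,::-1];cv2.imwrite('pics/crop1.png',a)
for n,X in []: pass
E
```

```text
table z 0.0014528422032495127
s1 (95, 449.638916015625, 248.52938842773438, 13.796948432922363, array([449.3, 248. ]), array([449.7, 247.7]), np.float64(0.0611476132478825))
s2 (90, 499.176513671875, 140.90206909179688, 13.748251914978027, array([498.4, 140.8]), array([498.7, 140.6]), np.float64(0.061392124810174066))
b1 (84, 456.7725524902344, 4.143756866455078, 13.636069297790527, array([457.1,   3.9]), array([457. ,   4.5]), np.float64(0.0614255238894173))
b2 (93, 474.9922790527344, -229.4009552001953, 13.987207412719727, array([ 475.3, -229.2]), array([ 475. , -228.6]), np.float64(0.060750291226518524))
ins (93, 501.0723876953125, -104.27001953125, 13.869121551513672, array([ 501.1, -104.1]), array([ 500.9, -103.8]), np.float64(0.06106432813463634))
green (93, 379.6532287597656, -232.39744567871094, 14.04557991027832, array([ 379.2, -232.3]), array([ 379.3, -232.3]), np.float64(0.0612361164735521))
Scer (92, 624.1871337890625, 171.31063842773438, 14.235420227050781, array([623.8, 171. ]), array([623.2, 170.4]), np.float64(0.06478512112661597))
Sst (92, 626.4652709960938, -70.4554
[... 681 characters left out ...]
8984375, 14.438128471374512, array([449.7, 248.4]), array([448. , 249.6]), np.float64(0.061110963006026274))
s2 (156, 499.6430969238281, 141.39683532714844, 15.039093017578125, array([500. , 140.7]), array([497.8, 142.6]), np.float64(0.061082232199484))
b1 (127, 457.34759521484375, 4.235345840454102, 14.556516647338867, array([457.3,   4.4]), array([455.8,   6.5]), np.float64(0.06091034882150275))
b2 (95, 476.6248779296875, -229.08676147460938, 15.1300048828125, array([ 475.4, -229.1]), array([ 474.6, -226.2]), np.float64(0.06074332927052266))
ins (109, 501.94677734375, -104.77771759033203, 14.826150894165039, array([ 501.1, -104.4]), array([ 500.2, -101.8]), np.float64(0.06059701667303628))
```

View pics/crop1.png

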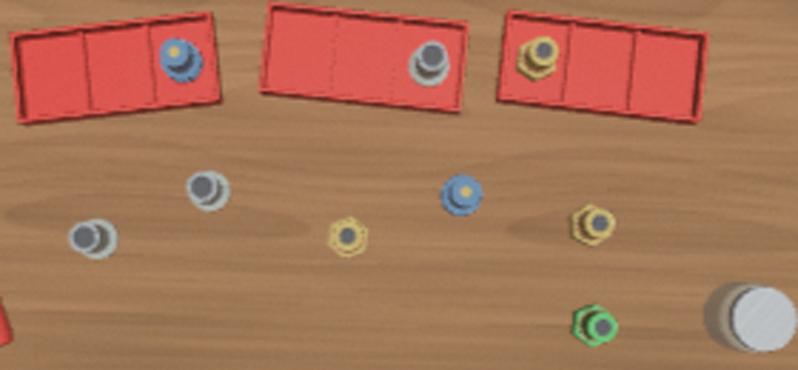

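The crop confirms the choice: two steel, two brass and one blue fitting are loose, and the green hex one is out. Heights (61 mm) and radii (14 mm) match. Going to stub 1 and turning the jaws along world y.

```bash
python3 -m crank '[-37,-27,7,-2,50,-74,-53,14,-4,50,-111,-80,21,-6,50,-148,-106,28,-8,50,-185,-133,35,-10,50,-222,-160,42,-12,50,-259,-187,49,-14,50,-296,-214,56,-15.5,50,-333,-240,63,-15.5,50,-367,-265,70,-15.5,50]'; python3 -c "
from plant import status as s;print(s.state())"
```

```text
time: 1.1
tool_pos: [0.4504, 0.2473, 0.1391]
tool_rot: [-0.0, -0.0, 1.0, -0.0]
contact_force: [0.6, 0.2, -0.7]
gripper_width: 0.506
{'time': 1.1, 'joint_pos': array([ 3.57187907e-01, -1.62244730e-01,  1.93933694e+00, -2.49087504e-05,
        1.36474368e+00, -1.21390658e+00]), 'joint_vel': array([-0.79753843,  0.20388007, -0.05923916,  0.00436504, -0.14961581,
       -0.79292977]), 'joint_efforts': array([  3.70207921, -30.13226509, -34.87529039,  -0.07611455,
         0.25252171,   0.63015187]), 'tool_pos': array([0.45038387, 0.24727223, 0.13910004]), 'tool_rot': array([-1.09687792e-04, -1.51628889e-04,  9.99999981e-01, -5.39275308e-05]), 'contact_force': array([ 0.56770313,  0.22417512, -0.65879719]), 'ft_torque': array([-0.00739831, -0.0020799 ,  0.0132591 ]), 'gripper_width': 0.5064009931517868}
```

```bash
python3 -m crank '[0,0,0,0,50,0,0,25,0,50,0,0,50,0,50,0,0,75,0,50,0,0,100,0,50,0,0,114,0,50,0,0,114,0,50,0,0,114,0,0,0,0,114,0,0,0,0,114,0,0]'
```

```text
time: 2.1
tool_pos: [0.4504, 0.2495, 0.0268]
tool_rot: [0.001, -0.0, 1.0, 0.0]
contact_force: [-0.5, -0.7, -1.2]
gripper_width: 0.297
```

```bash
python3 -m crank '[0,0,0,0,0,0,0,0,0,0,0,0,0,0,0,0,0,-5,0,0,0,0,-20,0,0,0,0,-40,0,0,0,0,-60,0,0,0,0,-70,0,0,0,0,-70,0,0,0,0,-70,0,0]'
python3 - <<'E'
from plant import vision
import cv2
p,d=vision.grab_frame('side');cv2.imwrite('pics/s1.png',cv2.resize(p[150:380,130:430],None,fx=2,fy=2)[...,::-1])
E
```

```text
time: 3.1
tool_pos: [0.4493, 0.249, 0.0953]
tool_rot: [-0.0, -0.0, 1.0, -0.0]
contact_force: [-0.9, -0.5, -1.8]
gripper_width: 0.293
```

View pics/s1.png

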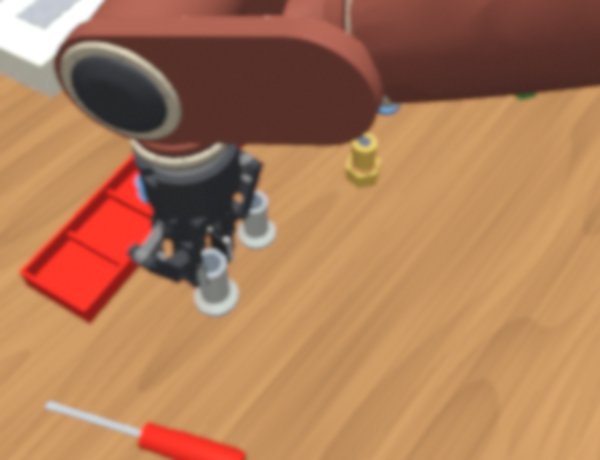

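```bash
python3 - <<'E'
from m import *
p,d=vision.grab_frame('side');W=cloud('side',d)
for v in range(275,312,3): print(v,W[v,238].round(3))
print(proj('side',[.45,.2485,.0]),proj('side',[.45,.2485,.07]))
E
```

```text
275 [0.452 0.235 0.131]
278 [0.448 0.239 0.13 ]
281 [0.445 0.243 0.129]
284 [0.44  0.248 0.131]
287 [0.437 0.252 0.128]
290 [0.436 0.254 0.122]
293 [0.437 0.254 0.112]
296 [0.437 0.255 0.102]
299 [0.438 0.256 0.091]
302 [0.438 0.257 0.082]
305 [0.437 0.259 0.076]
308 [0.435 0.262 0.071]
311 [0.461 0.244 0.   ]
[240.53290522 316.03876439] [237.04836732 298.35577524]
```

The side depth shows the stub hanging upright with its underside at 70 mm and the TCP 25 mm above that. On to the far steel bay.

```bash
python3 -m crank '[0,0,-20,0,0,-20,-20,-25,0,0,-50,-51,-25,0,0,-80,-82,-25,0,0,-110,-112,-25,0,0,-140,-143,-25,0,0,-170,-174,-25,0,0,-187,-191,-25,0,0,-187,-191,-25,0,0,-187,-191,-25,0,0]'
```

```text
time: 4.2
tool_pos: [0.636, 0.058, 0.119]
tool_rot: [-0.002, 0.0, 1.0, 0.0]
contact_force: [0.2, -0.9, -2.1]
gripper_width: 0.297
```

```bash
python3 -m crank '[0,0,20,0,0,0,0,45,0,0,0,0,65,0,0,0,0,78,0,0,0,0,84,0,0,0,0,88,0,0,0,0,89,0,0,0,0,89,0,0,0,0,89,0,25,0,0,89,0,45]'; python3 -m crank '[0,0,0,0,50,0,0,0,0,50,0,0,0,0,50,0,0,-10,0,50,0,0,-30,0,50,0,0,-55,0,50,0,0,-80,0,50,0,0,-90,0,50,0,0,-90,0,50,0,0,-90,0,50]'
```

```text
time: 5.2
tool_pos: [0.6377, 0.0582, 0.0329]
tool_rot: [0.001, -0.0, 1.0, -0.0]
contact_force: [-0.3, 0.1, -0.4]
gripper_width: 0.442
time: 6.2
tool_pos: [0.6363, 0.0583, 0.121]
tool_rot: [-0.0, -0.0, 1.0, 0.0]
contact_force: [0.1, -0.4, 0.3]
gripper_width: 0.504
```

```bash
python3 -m crank '[28,17,0,0,50,56,34,0,0,50,84,51,0,0,50,112,68,0,0,50,138,83,0,0,50,138,83,0,0,50,138,83,20,0,50,138,83,45,0,50,138,83,70,0,50,138,83,85,0,50]'; python3 -m crank '[0,0,10,0,50,0,0,10,0,50,0,0,10,0,0,0,0,10,0,0,0,0,10,0,0,0,0,10,0,0,0,0,10,0,0,0,0,0,0,0,0,0,-20,0,0,0,0,-45,0,0]'
```

```text
time: 7.2
tool_pos: [0.4969, 0.1405, 0.0332]
tool_rot: [-0.002, -0.0, 1.0, -0.0]
contact_force: [-0.9, -0.6, -0.0]
gripper_width: 0.497
time: 8.2
tool_pos: [0.4972, 0.141, 0.0812]
tool_rot: [-0.002, -0.0, 1.0, -0.0]
contact_force: [1.4, -0.5, -1.4]
gripper_width: 0.297
```

```bash
python3 -m crank '[0,0,-20,0,0,0,0,-40,0,0,0,0,-50,0,0,-20,-22,-50,0,0,-45,-49,-50,0,0,-70,-77,-50,0,0,-95,-104,-50,0,0,-120,-132,-50,0,0,-133,-147,-50,0,0,-133,-147,-50,0,0]'; python3 - <<'E'
from m import *
from plant import status
print(status.state()['tool_pos'])
for n in('top','side'):
    p,d=vision.grab_frame(n);np.savez(n+'1.npz',p=p,d=d)
a=cv2.resize(p[100:300,130:430],None,fx=2.5,fy=2.5)[...,::-1];cv2.imwrite('pics/s2.png',a)
E
```

```text
time: 9.2
tool_pos: [0.6327, -0.0079, 0.131]
tool_rot: [-0.0, 0.001, 1.0, -0.0]
contact_force: [-0.4, 0.2, -1.7]
gripper_width: 0.294
[ 0.63266103 -0.00788342  0.1310065 ]
```

View pics/s2.png

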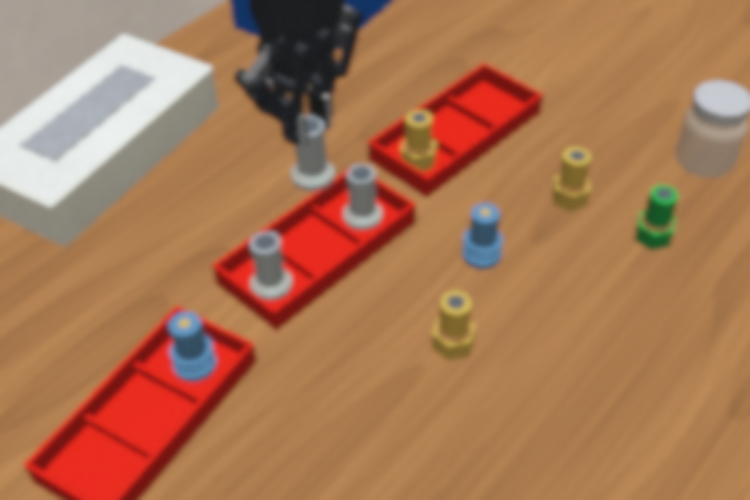

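Stub 1 stands in the far steel bay (crop 268,265), and stub 2 hangs in the jaws above the middle bay. Lowering it.

```bash
python3 -m crank '[0,1,25,0,0,0,2,55,0,0,0,2,78,0,0,0,2,92,0,0,0,2,98,0,0,0,2,101,0,0,0,2,101,0,0,0,2,101,0,0,0,2,101,0,25,0,2,101,0,45]'; python3 -m crank '[0,0,0,0,50,0,0,0,0,50,0,0,0,0,50,0,0,-10,0,50,0,0,-30,0,50,0,0,-55,0,50,0,0,-80,0,50,0,0,-95,0,50,20,1,-95,0,50,50,3,-95,0,50]'
```

```text
time: 10.3
tool_pos: [0.6324, -0.0038, 0.0314]
tool_rot: [0.001, -0.0, 1.0, -0.0]
contact_force: [-0.0, 0.2, -0.1]
gripper_width: 0.437
time: 11.3
tool_pos: [0.5827, -0.001, 0.1272]
tool_rot: [0.001, -0.0, 1.0, -0.0]
contact_force: [-0.3, -0.4, -0.2]
gripper_width: 0.501
```

```bash
python3 -m crank '[30,1,0,0,50,60,3,0,0,50,90,4,0,0,50,115,5,0,0,50,126,6,0,0,50,126,6,10,0,50,126,6,35,0,50,126,6,60,0,50,126,6,80,0,50,126,6,92,0,50]'; python3 -m crank '[0,0,7,0,50,0,0,7,0,50,0,0,7,0,0,0,0,7,0,0,0,0,7,0,0,0,0,7,0,0,0,0,7,0,0,0,0,0,0,0,0,0,-20,0,0,0,0,-45,0,0]'
```

```text
time: 12.3
tool_pos: [0.4549, 0.0053, 0.0313]
tool_rot: [-0.002, -0.0, 1.0, 0.0]
contact_force: [-0.4, 0.3, -0.0]
gripper_width: 0.495
time: 13.3
tool_pos: [0.4536, 0.0056, 0.0773]
tool_rot: [-0.003, -0.0, 1.0, 0.0]
contact_force: [0.2, -0.1, -2.0]
gripper_width: 0.296
```

```bash
python3 -m crank '[0,0,-20,0,0,-8,-15,-40,0,0,-27,-49,-50,0,0,-46,-84,-50,0,0,-65,-118,-50,0,0,-84,-153,-50,0,0,-103,-187,-50,0,0,-122,-222,-50,0,0,-141,-257,-50,0,0,-155,-283,-50,0,0]'; python3 -m crank '[-10,-18,0,0,0,-14,-23,0,0,0,-14,-23,0,0,0,-14,-23,0,0,0,-14,-23,25,0,0,-14,-23,50,0,0,-14,-23,72,0,0,-14,-23,80,0,0,-14,-23,80,0,0,-14,-23,80,0,0]'
```

```text
time: 14.3
tool_pos: [0.611, -0.2794, 0.1276]
tool_rot: [-0.001, 0.0, 1.0, 0.001]
contact_force: [0.3, 0.7, -1.4]
gripper_width: 0.294
time: 15.3
tool_pos: [0.6256, -0.3006, 0.05]
tool_rot: [0.001, -0.001, 1.0, -0.0]
contact_force: [-0.5, -0.4, -1.2]
gripper_width: 0.293
```

```bash
python3 -m crank '[0,0,8,0,0,0,0,14,0,0,0,0,18,0,0,0,0,19,0,0,0,0,19,0,0,0,0,19,0,25,0,0,19,0,45,0,0,19,0,50,0,0,19,0,50,0,0,10,0,50]'; python3 -m crank '[0,0,-20,0,50,0,0,-45,0,50,0,0,-70,0,50,0,0,-85,0,50,0,0,-85,0,50,40,20,-85,0,50,80,40,-85,0,50,120,58,-85,0,50,149,72,-85,0,50,149,72,-85,0,50]'; python3 - <<'E'
from m import *
from plant import status
print(status.state()['tool_pos'])
for n in('top','side'):
    p,d=vision.grab_frame(n);np.savez(n+'2.npz',p=p,d=d)
a=cv2.resize(p[100:300,130:430],None,fx=2.5,fy=2.5)[...,::-1];cv2.imwrite('pics/s3.png',a)
E
```

```text
time: 16.3
tool_pos: [0.6239, -0.3, 0.037]
tool_rot: [-0.001, -0.0, 1.0, 0.001]
contact_force: [1.0, 0.9, -0.9]
gripper_width: 0.502
time: 17.3
tool_pos: [0.4719, -0.2262, 0.1206]
tool_rot: [-0.002, -0.0, 1.0, 0.002]
contact_force: [-0.2, -0.1, 0.2]
gripper_width: 0.5
[ 0.47187696 -0.22624999  0.1206263 ]
```

View pics/s3.png

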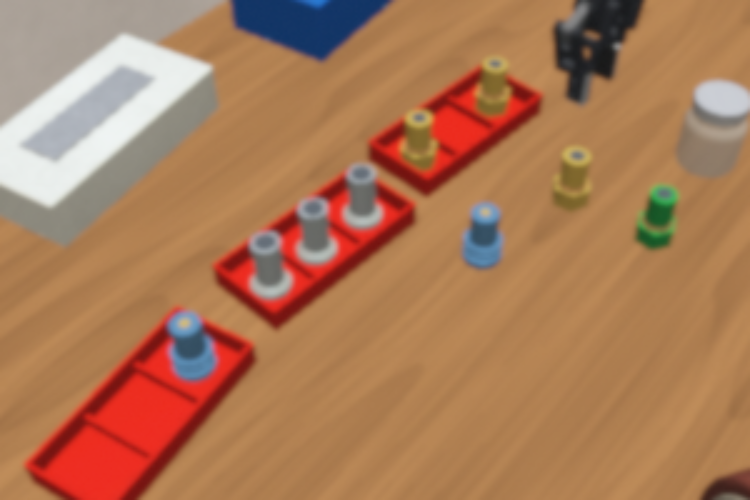

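Both stubs and the first brass fitting are standing in their bays (crop 268,265; 314,230; 493,87). The jaws are above the second brass at (575,175).

```bash
python3 -m crank '[-2,-2,0,0,50,-2,-2,10,0,50,-2,-2,35,0,50,-2,-2,60,0,50,-2,-2,80,0,50,-2,-2,94,0,50,-2,-2,94,0,50,-2,-2,94,0,0,-2,-2,94,0,0,-2,-2,94,0,0]'; python3 -m crank '[0,0,0,0,0,0,0,0,0,0,0,0,0,0,0,0,0,-20,0,0,0,0,-45,0,0,0,0,-70,0,0,0,0,-95,0,0,-30,-2,-100,0,0,-65,-4,-100,0,0,-100,-5,-100,0,0]'
```

```text
time: 18.4
tool_pos: [0.4787, -0.2313, 0.0307]
tool_rot: [0.001, -0.0, 1.0, -0.001]
contact_force: [-0.0, -0.4, -2.5]
gripper_width: 0.288
time: 19.4
tool_pos: [0.5791, -0.236, 0.1302]
tool_rot: [0.0, -0.0, 1.0, -0.0]
contact_force: [0.7, 0.2, -0.6]
gripper_width: 0.293
```

```bash
python3 -m crank '[-25,-1,0,0,0,-51,-2,0,0,0,-51,-2,0,0,0,-51,-2,20,0,0,-51,-2,45,0,0,-51,-2,65,0,0,-51,-2,80,0,0,-51,-2,88,0,0,-51,-2,93,0,0,-51,-2,95,0,0]'; python3 -m crank '[0,0,2,0,0,0,0,3,0,0,0,0,3,0,0,0,0,3,0,25,0,0,3,0,45,0,0,3,0,50,0,0,3,0,50,0,0,-10,0,50,0,0,-35,0,50,0,0,-60,0,50]'
```

```text
time: 20.4
tool_pos: [0.6292, -0.2379, 0.0349]
tool_rot: [0.0, -0.0, 1.0, -0.0]
contact_force: [0.1, 0.2, -2.7]
gripper_width: 0.289
time: 21.4
tool_pos: [0.6287, -0.2377, 0.0956]
tool_rot: [-0.0, -0.0, 1.0, 0.0]
contact_force: [-0.2, -0.2, -0.1]
gripper_width: 0.497
```

```bash
python3 -m crank '[0,0,-20,0,50,0,0,-30,0,50,30,33,-30,0,50,60,65,-30,0,50,90,98,-30,0,50,122,132,-30,0,50,128,132,-30,0,50,128,132,-30,0,50,128,132,-30,0,50,128,132,-30,0,50]'; python3 - <<'E'
from m import *
from plant import status
print(status.state()['tool_pos'])
for n in('top','side'):
    p,d=vision.grab_frame(n);np.savez(n+'3.npz',p=p,d=d)
W=cloud('side',d)
for n,X in [('st far',[.637,.058,.064]),('st mid',[.632,-.006,.064]),('br mid',[.629,-.2375,.064]),('br far',[.6235,-.301,.064]),('ins',[.501,-.104,.06])]:
    u,v=proj('side',X).astype(int);print(n,fit(W,0,u,v+3,9))
a=cv2.resize(p[100:300,130:430],None,fx=2.5,fy=2.5)[...,::-1];cv2.imwrite('pics/s4.png',a)
E
```

```text
time: 22.4
tool_pos: [0.5019, -0.1067, 0.1252]
tool_rot: [0.0, 0.0, 1.0, -0.0]
contact_force: [-0.4, 0.5, 0.4]
gripper_width: 0.503
[ 0.50193758 -0.10672982  0.12522022]
st far (131, 637.2568969726562, 58.1784553527832, 15.525057792663574, array([636.8,  57.4]), array([634.4,  59.7]), np.float64(0.06412103799894266))
st mid (126, 632.982177734375, -3.916114091873169, 14.94604778289795, array([632. ,  -3.9]), array([629.8,  -1.2]), np.float64(0.06445134947617447))Traceback (most recent call last):
  File "<stdin>", line 8, in <module>
  File "m.py", line 13, in fit
    m=(S[:,:2].min(0)+S[:,:2].max(0))/2*1000
       ~~~~~~~~~~~^^^
    return umr_minimum(a, axis, None, out, keepdims, initial, where)
ValueError: zero-size array to reduction operation minimum which has no identity
```

```bash
python3 - <<'E'
from m import *
p=np.load('side3.npz')['p']
a=cv2.resize(p[100:300,130:430],None,fx=2.5,fy=2.5)[...,::-1];cv2.imwrite('pics/s4.png',a)
E
```

```text
(no output)
```

View pics/s4.png

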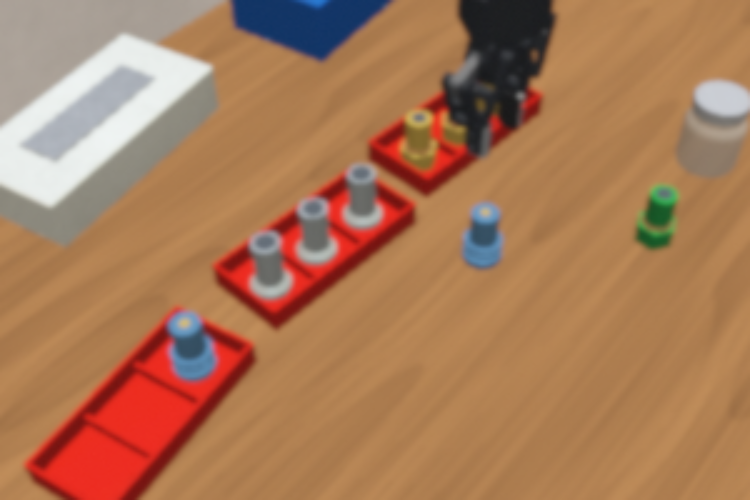

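The second brass stands in the middle brass bay (crop 455,128), but the jaws hide most of it. I'll pick up the insulator, carry it towards the ceramic tray and re-measure all four before putting it down.

```bash
python3 -m crank '[0,1,10,0,50,0,2,35,0,50,0,2,60,0,50,0,2,80,0,50,0,2,92,0,50,0,2,97,0,50,0,2,97,0,50,0,2,97,0,0,0,2,97,0,0,0,2,97,0,0]'; python3 -m crank '[0,0,0,0,0,0,0,0,0,0,0,0,0,0,0,0,0,-20,0,0,0,0,-45,0,0,0,0,-70,0,0,0,0,-100,0,0,0,30,-110,0,0,0,65,-110,0,0,0,100,-110,0,0]'
```

```text
time: 23.5
tool_pos: [0.502, -0.1042, 0.0291]
tool_rot: [0.001, -0.0, 1.0, -0.0]
contact_force: [0.6, -0.2, 2.6]
gripper_width: 0.294
time: 24.5
tool_pos: [0.5005, -0.0029, 0.1377]
tool_rot: [-0.0, 0.0, 1.0, 0.0]
contact_force: [0.2, -1.6, -0.6]
gripper_width: 0.293
```

```bash
python3 -m crank '[0,35,0,0,0,0,75,0,0,0,0,115,0,0,0,0,155,0,0,0,0,195,0,0,0,0,220,0,0,0,0,239,0,0,0,0,239,0,0,0,0,239,0,0,0,0,239,0,0,0]'; python3 - <<'E'
from m import *
from plant import status
print(status.state()['tool_pos'])
p,d=vision.grab_frame('top');W=cloud('top',d)
for n,X in [('st far',[.637,.058,.064]),('st mid',[.632,-.006,.064]),('br mid',[.629,-.2375,.064]),('br far',[.6235,-.301,.064])]:
    u,v=proj('top',X).round().astype(int)
    try: print(n,fit(W,0,u,v,9))
    except Exception as e: print(n,e)
a=cv2.resize(p[130:290,160:460],None,fx=2.5,fy=2.5)[...,::-1];cv2.imwrite('pics/t5.png',a)
E
```

```text
time: 25.5
tool_pos: [0.5004, 0.2343, 0.1372]
tool_rot: [-0.0, 0.0, 1.0, -0.0]
contact_force: [-0.3, 0.2, -1.7]
gripper_width: 0.292
[0.5003871  0.23429121 0.13717767]
st far (93, 636.79931640625, 57.629703521728516, 14.108598709106445, array([636.4,  56.8]), array([635.7,  57.1]), np.float64(0.06513193782368122))
st mid (93, 631.7059326171875, -3.8499045372009277, 13.790855407714844, array([631.6,  -3.5]), array([631.2,  -3.8]), np.float64(0.06574428472766469))
br mid (99, 626.6629028320312, -236.8980712890625, 14.559478759765625, array([ 626.9, -237. ]), array([ 625.7, -235.8]), np.float64(0.06486612361664258))
br far (101, 624.7442626953125, -301.3830261230469, 14.083199501037598, array([ 624.6, -301.1]), array([ 624.3, -299.9]), np.float64(0.06502990557905011))
```

View pics/t5.png

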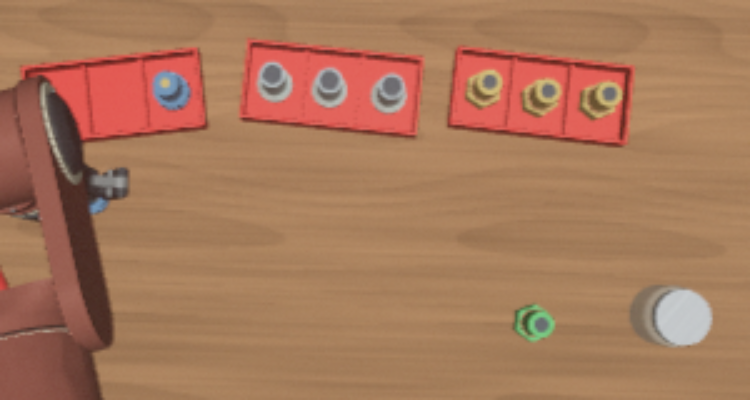

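All four metal fittings stand within about 3 mm of their bay centres, at the right height. Now the insulator goes into the middle ceramic bay.

```bash
python3 -m crank '[-30,0,0,0,0,-60,0,0,0,0,-90,0,0,0,0,-115,0,0,0,0,-115,0,0,0,0,-115,0,20,0,0,-115,0,45,0,0,-115,0,70,0,0,-115,0,85,0,0,-115,0,94,0,0]'; python3 -m crank '[0,0,6,0,0,0,0,10,0,0,0,0,12,0,0,0,0,12,0,0,0,0,12,0,25,0,0,12,0,45,0,0,12,0,50,0,0,12,0,50,0,0,0,0,50,0,0,-25,0,50]'; python3 -m crank '[0,0,-25,0,50,0,0,-50,0,50,0,0,-75,0,50,0,0,-80,0,50,40,0,-80,0,50,80,0,-80,0,50,120,30,-80,0,50,160,60,-80,0,50,200,90,-80,0,50,200,90,-80,0,50]'; python3 - <<'E'
from m import *
from plant import status
s=status.state();print(s['tool_pos'],s['contact_force'])
p,d=vision.grab_frame('top');W=cloud('top',d);q,e=vision.grab_frame('side');V=cloud('side',e)
for n,X in [('ins',[.6155,.2345,.064])]:
  for c,w in(('top',W),('side',V)):
    u,v=proj(c,X).round().astype(int)
    try: print(n,c,fit(w,0,u,v,10))
    except Exception as x: print(n,c,x)
cv2.imwrite('pics/t6.png',np.vstack([p[130:290,130:460],q[140:390,110:440]])[...,::-1])
E
```

```text
time: 26.55
tool_pos: [0.6143, 0.2345, 0.0419]
tool_rot: [-0.001, -0.0, 1.0, -0.0]
contact_force: [0.5, -0.5, -1.7]
gripper_width: 0.29
time: 27.55
tool_pos: [0.6136, 0.2347, 0.0668]
tool_rot: [-0.003, -0.0, 1.0, -0.001]
contact_force: [0.6, 0.5, 1.2]
gripper_width: 0.5
time: 28.55
tool_pos: [0.411, 0.3275, 0.1477]
tool_rot: [-0.001, -0.003, 1.0, 0.0]
contact_force: [0.6, -0.6, 0.2]
gripper_width: 0.5
[0.41099123 0.32749362 0.14768877] [ 0.55520782 -0.57964812  0.17130181]
ins top (92, 614.7765502929688, 234.52699279785156, 14.208114624023438, array([615.3, 234.6]), array([614.8, 233.9]), np.float64(0.06515706007552671))
ins side zero-size array to reduction operation minimum which has no identity
```

View pics/t6.png

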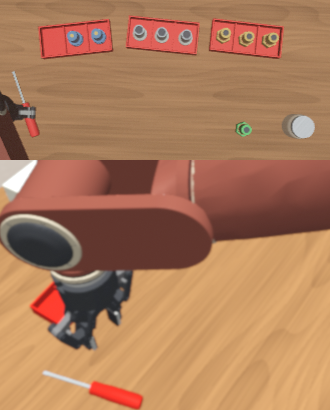

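The insulator stands in the middle ceramic bay (top strip 75,38). All nine fittings in the trays are upright, the jar and screwdriver are undisturbed, and the gripper hangs clear at z = 0.15. Handing in.

```bash
python3 -c "
from plant import order;print(order.job_done())"
```

```text
the job is handed in; nothing more can be done
None
```

I sorted all five fittings and handed the job in at about 28.7 s of the 115 s allowed. The steel stubs went into the middle and far bays of the steel tray, and the brass fittings into the same bays of the brass tray. The insulator went last, into the middle bay of the ceramic tray. The green look-alike was left where it was.

**Metal fittings:** the top camera, read just before I put the insulator down, had all four within about 3 mm of their bay centres. Their tops were at about 65 mm, as they should be when standing on the tray floor.

**Insulator:** the top camera put it within 1 mm of its bay centre, with its top at 65 mm.

**Bystanders:** the jar and screwdriver looked unmoved by eye in the last pictures, and the arm never came near them. I did not measure their positions again.

**Checks that failed:** two side-camera readings returned nothing, one of the middle brass fitting and one of the insulator at the end. The gripper or arm hid them from that camera. The top camera gave a clear reading of both.

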